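Clamp the extractor's hose stub

ROBOT

A 6-joint arm with a two-finger parallel gripper is mounted at the origin on the work surface. World frame = base frame: x ahead of the robot, y to its left, z up, the work surface at z = 0. Lengths are in m, angles in rad, forces in N, time in s.
With the tool pointing down it reaches from about 0.35 to 0.975 m from the base axis. Payload 4.9 kg.
Tool frame: the origin (TCP) lies at the very end of the fingers, on their centre line; the grasp point (between the pads) lies 19 mm behind it; z points along the fingers, y is the line along which they close (so a half turn about z gives the same grasp; the last joint's range is limited). The gripper opens to 85 mm and grips with 20 to 120 N. Pads are 22 mm wide; open, the fingers measure 114 mm over their backs; the gripper's body (76 mm by 85 mm) begins 54 mm behind the grasp point. The pads swing forward as they close: fully open they stand 13 mm farther back than shut.
Start: joints at [-1.324, 0.053, 1.613, -0, 1.476, -0.119], TCP at [0.224, -0.584, 0.231] pointing down, gripper open.
Joint ranges: [-3.01, 3.01], [-1.01, 2.22], [0.06, 2.58], [-1.02, 4.17], [0.09, 2.62], [-3.14, 3.14]. Speed limits (rad/s): [2.57, 2.57, 3.14, 3.14, 3.14, 3.14].

INTERFACE

Orientations are given as a rotation vector (axis times angle).
In Python, from rig import ctrl, cams gives the robot as it stands. The module is installed in compiled form; this text tells all that it offers.
- The arm moves only by the tool move_arm, never from a script. Its argument "motion" is a list of rows, each an object with "travel": the shift along the tool's x, y, z as a fraction of full scale, a list of three; "rotation": the turn, a rotation vector about the tool's x, y, z as a fraction of full scale, a list of three; "jaw": the opening, from 0 (shut) to 1 (fully open). In form: [{"travel": [x, y, z], "rotation": [ax, ay, az], "jaw": jaw}, ...]. A call has 1 to 12 rows; each row shifts and turns the commanded pose from where the row before left it, along the tool's axes as they then stand; what a row does not reach is not made up. Full scale, the value 1, is 0.05 m for a shift and pi rad for a turn. A row lasts 1/8 s, in which the tool goes at most 62.5 mm and 10.7 degrees, less where a joint would pass 70% of its speed; a pose out of reach is approached as far as the arm can. A call with a number of a shift or a turn outside -1 to 1 is refused whole. A call with a gripper value outside its range is refused whole. The fingers move at their own pace and stop on an object; the grip force is fixed at half the most. Time passes only in rows, so rows that do not move let the fingers close. It gives the time, the measured TCP pose, the force, the opening and the grip force at its end, in the units of the state.
- ctrl.get_obs(): the state, without advancing time (a new reading comes with each control period).
- cams.grab_frame(name): name is "scene" or "top" or "wrist"; returns the picture (480x640x3 uint8, red, green, blue); there is no depth.
- cams.camera_params(name): a dict with "intrinsics" (3x3 intrinsics, pixels), "position" and "orientation" of the camera in the world. Camera axes: x right, y down, z forward; pixel columns grow to the right and rows downward; lengths in m; the calibration is good to about 2 mm. A picture is of the moment at which its call begins: read the wrist's pose just before it. camera_params takes no time and is no camera call; for the wrist camera it gives the pose at the moment of the call.
- ctrl.job_done(): hands the job in; it is judged then, once.
The state is a dict: "clock": time; "joints": joint angles; "joint_velocities": joint speeds; "joint_torque": joint torques, N m; "tool_pos": TCP position; "eef_rot": TCP orientation; "contact_force": force on the tool from outside, world axes, zero at the start; "wrist_torque": the same for the moment, N m; "gripper_width": finger opening in m; "gripper_force": force on a finger pad.
Only numpy, scipy, OpenCV 4.12 (cv2) and the standard library are available. Lean on these libraries where they do the work, as an engineer would, in place of code of your own. Each camera call takes 0.05 s, during which the arm holds its last target. There are 200 camera calls.

TASK

Take the worm-drive band clamp out of its blue stand and slide it, screw head up and housing over the steel rest bar, over the barbs of the dust extractor's stub, gently up to the collar, so that it drops into the groove behind the barbs. Then turn its brass screw head clockwise until the band is snug on the rubber sleeve (you feel the screw stiffen clearly, a good 0.2 N m above its steady drag), without overtightening, and let go. Leave the other things on the bench alone.

Things in the scene. Friction and masses are not known exactly. Their poses are not given: they have to be found in the camera images.
- clamp: Worm-drive band clamp, loose, steel, about 130 g: a hoop standing on edge, 52 mm outside, 48 mm inside, 14 mm wide. Origin: hoop centre (34 mm above the table in the stand). y = hoop axis, z up; at +x, beside the hoop, is the screw housing.
- housing (a point): Centre of the clamp's screw housing, a steel block with blue outer face, 18 (x) by 26 (y) by 35 mm tall; from the hoop centre 36.5 mm along clamp +x and 2.5 mm up. Pinch it across the 26 mm: fingers have room on both y sides. Tips no more than 16 mm below its centre (its support starts at 17.5). Held 2 to 3 mm farther out (+x), fingers clear the collar better.
- screw_head (a point): Centre of the square brass screw head, 16 by 16 mm, 20 mm tall, 46.5 mm straight above the housing's centre (49 above hoop centre level; the hoop's crown reaches 26, fingertips must stay above that). Axes turn with the head: x, y across flats, z the screw axis, up. Tightens clockwise from above; every quarter turn offers the same grasp.
- screw (a joint): Clockwise turn, rad, 0 (start) to 3.4; 5 mm take-up per rad. Running drag 0.38 N m when loose (about 0.2 read at rest between steps); stays where left. Bites at 0.85 to 2 rad (sleeve wear, unseen); then torque climbs 0.3 N m, grip about 55 N per rad. Snug: 0.2 to 0.25 N m above the drag, 0.65 to 0.75 rad past the bite. 1.2 rad past it crushes the sleeve.
- band_lower: Lower half of the clamp's band; it slides up (clamp z) as the screw turns and bites on the sleeve from below. Origin at the hoop centre when fully open.
- stand: Blue stand fixed to the table, 116 by 56 mm, in which the clamp waits upright: hoop in a slot between ribs 18 mm tall, housing on a block whose top is 19 mm above the table. Axes as the clamp's. Lift the clamp straight up out of it.
- extractor: White dust extractor fixed to the table, 220 (x) by 160 (y) by 133 mm tall; origin under its centre. A level barbed stub, axis 85 mm up, sticks 85 mm out of its -y face. On the +x side of the stub a steel rest bar, 30 to 46 mm off its axis, 72 mm long, top 19.5 mm below the axis, carries the clamp's housing.
- stub_seat (a point): Centre of the seat, on the stub's axis, axes as the extractor's (+y from tip to machine): a groove 16 mm long with a black sleeve, between a 52 mm collar (machine side) and two 45 mm barbs (1.5 mm clear all round inside a centred band). A level band pushed up to the collar, then let down, drops 4 mm and hangs there, housing on the rest bar.
- stub_tip (a point): Centre of the stub's free end, on its axis, 29.5 mm out from the seat's centre; the nose tapers to 31 mm diameter. Axes as the extractor's.
- screwdriver_grip (a point): Bystander: screwdriver, loose, to be left alone.
- pliers: Bystander: pliers, loose, to be left alone.
- spray: Bystander: spray bottle, loose, to be left alone.
- spare_band: Bystander: spare band, loose, to be left alone.
- lens_blank: Bystander: lens blank, loose, to be left alone.
- lens_tray: Bystander: lens tray, loose, to be left alone.
- pot: Bystander: cup, loose, to be left alone.

How it is judged:
By the outcome, as a careful person would: the job done as asked, in the order asked, and still so for the second after the job is handed in, with the robot touching nothing.
It also fails if it takes over 72 s, if anything falls off the work surface, if the arm or the gripper's body presses on something with over 40 N, if the wrist force passes 120 N, or if a joint passes its speed limit or range.

## Working session

There is one attempt and no reset: what is moved stays moved. The work goes in short steps, Python scripts to look and compute and a tool call to move; the robot and the scene stay as the last step left them, time stands still between calls to the robot, and variables do not carry over. Pictures are saved under pics/ and viewed, at most 13 in all, crops included, and the job is handed in when it is done.

Besides the shell and the picture viewer there is one more tool, called after "Call:" in YAML: its name, and indented under it one key for each argument. move_arm: Moves the arm, as the interface text tells. Its arguments: {"type":"object","properties":{"motion":{"type":"array"}},"required":["motion"]}

```bash
mkdir -p pics
cat > h.py <<'E'
import numpy as np, cv2
from scipy.spatial.transform import Rotation as R
from rig import ctrl, cams
def Rm(o):
    o=np.array(o,float)
    return o if o.shape==(3,3) else (R.from_rotvec(o).as_matrix() if o.size==3 else R.from_quat(o).as_matrix())
def grab(cam,name):
    p=cams.camera_params(cam); im=cams.grab_frame(cam)
    cv2.imwrite(f'pics/{name}.png',im[:,:,::-1]); return im,p
def ray(p,u,v):
    d=Rm(p['orientation'])@np.linalg.solve(np.array(p['intrinsics']),[u,v,1.]); return np.array(p['position']),d
def onz(p,u,v,z):
    o,d=ray(p,u,v); return o+d*(z-o[2])/d[2]
def proj(p,X):
    c=np.array(p['intrinsics'])@(Rm(p['orientation']).T@(np.array(X,float)-np.array(p['position'])).T if np.ndim(X)==1 else Rm(p['orientation']).T@(np.array(X)-np.array(p['position'])).T)
    return (c[:2]/c[2]).T
def state():
    o=ctrl.get_obs(); print({k:np.round(o[k],4).tolist() for k in('clock','tool_pos','eef_rot','contact_force','wrist_torque','gripper_width','gripper_force','joints')})
E
python3 - <<'E'
from h import *
import pickle
P={}
for c in('scene','top','wrist'):
    im,P[c]=grab(c,c+'0'); print(c,np.round(P[c]['position'],3),P[c]['orientation'],P[c]['intrinsics'])
pickle.dump(P,open('P.pkl','wb')); state()
E
```

```text
scene [ 1.295 -0.795  1.023] [-2.13058014 -0.91103161  0.40996839] [[616.39258547   0.         317.49339966]
 [  0.         616.39258547 233.29976759]
 [  0.           0.           1.        ]]
top [ 0.329 -0.032  1.144] [-2.15917057  2.1192131  -0.20103449] [[471.94882636   0.         317.72952713]
 [  0.         471.94882636 237.91524639]
 [  0.           0.           1.        ]]
wrist [ 0.286 -0.561  0.374] [ 2.40073329 -1.65138447 -0.22623074] [[425.8555905    0.         317.76104109]
 [  0.         425.8555905  242.99395498]
 [  0.           0.           1.        ]]
{'clock': 0.15, 'tool_pos': [0.2235, -0.5832, 0.2303], 'eef_rot': [-3.0876, -0.5711, 0.0001], 'contact_force': [0.424, 0.0185, 0.1326], 'wrist_torque': [0.0176, 0.0321, 0.0126], 'gripper_width': 0.0852, 'gripper_force': 0.0, 'joints': [-1.324, 0.0532, 1.614, 0.0, 1.476, -0.119]}
```

View pics/top0.png

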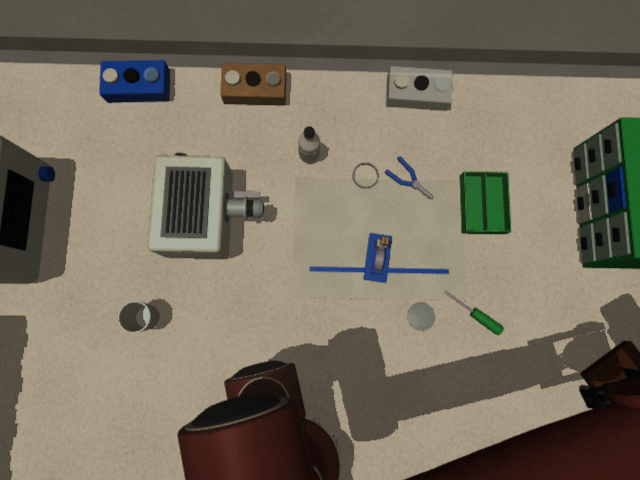

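View pics/scene0.png

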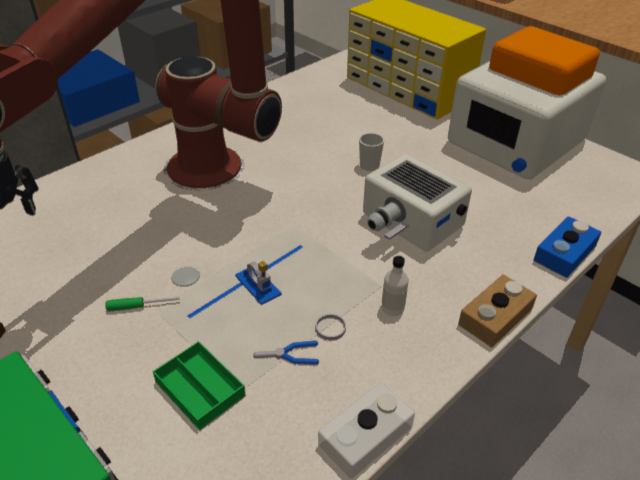

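The top view shows the stand around (377,258), with the housing and brass head towards the top of the image (+x, near (384,240)). The extractor is around (190,205), its stub reaches right to (263,208) along -y, and the rest bar lies on the +x side.

Run:
```python
from h import *
import pickle
P=pickle.load(open('P.pkl','rb'));T=P['top'];S=P['scene']
a=cv2.imread('pics/top0.png');b=cv2.imread('pics/scene0.png')
A=cv2.resize(a[215:300,335:420],(400,400),interpolation=3);B=cv2.resize(a[145:260,145:275],(400,354),interpolation=3)
C=cv2.resize(b[245:315,225:295],(400,400),interpolation=3)
D=np.zeros((600,800,3),np.uint8)
D[:300,:400]=cv2.resize(a[220:295,330:430],(400,300),interpolation=3)
D[:300,400:]=cv2.resize(a[150:262,140:290],(400,300),interpolation=3)
D[300:,:400]=cv2.resize(b[245:308,215:299],(400,300),interpolation=3)
D[300:,400:]=cv2.resize(b[150:252,354:490],(400,300),interpolation=3)
cv2.imwrite('pics/m0.png',D)
for n,u,v,z in[('stub tip',263,208,.085),('stand',377.5,258,.0),('head',384,240,.083)]:print(n,onz(T,u,v,z))
```

```text
stub tip [0.57958222 0.07880916 0.085     ]
stand [ 0.48020842 -0.19645092  0.        ]
head [ 0.51098001 -0.19961598  0.083     ]
```

View pics/m0.png

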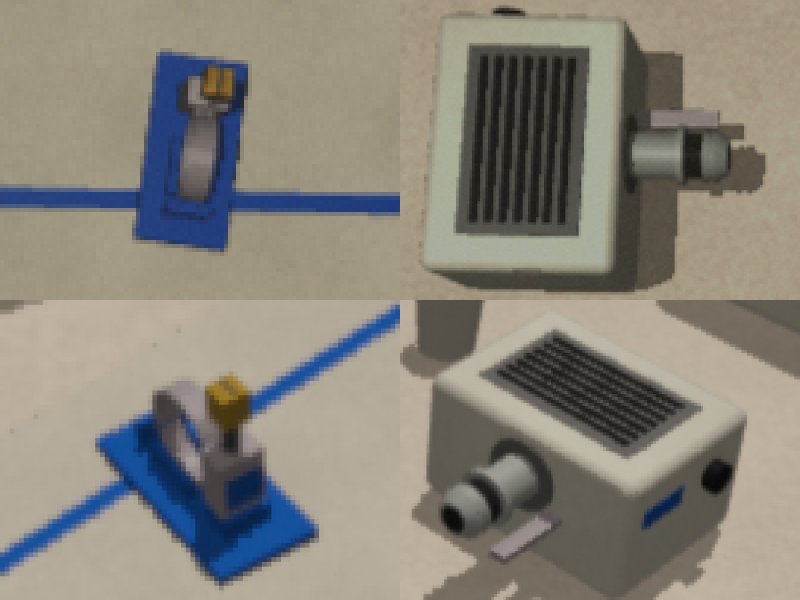

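The crop confirms the clamp stands hoop-upright with its housing and brass head at the stand's +x end, yawed about -8°. The extractor is nearly square to the world. I'll move in for a close look.

Call:
move_arm:
  motion:
    - {"travel": [0, 0, -0.2], "rotation": [0, 0, 0.054], "jaw": 1}
    - {"travel": [0, 0, -0.2], "rotation": [0, 0, 0.054], "jaw": 1}
    - {"travel": [0, 0, -0.2], "rotation": [0, 0, 0.053], "jaw": 1}

```text
clock: 0.52
tool_pos: [0.2235, -0.5834, 0.261]
eef_rot: [-3.132, 0.228, 0.0]
contact_force: [-1.1, -0.6, 0.5]
gripper_width: 0.0855
gripper_force: 0.0
```

Call:
move_arm:
  motion:
    - {"travel": [0.27, -0.7, 0], "rotation": [0, 0, 0], "jaw": 1}
    - {"travel": [0.27, -0.7, 0], "rotation": [0, 0, 0], "jaw": 1}
    - {"travel": [0.27, -0.7, 0], "rotation": [0, 0, 0], "jaw": 1}
    - {"travel": [0.27, -0.7, 0], "rotation": [0, 0, 0], "jaw": 1}
    - {"travel": [0.27, -0.7, 0], "rotation": [0, 0, 0], "jaw": 1}
    - {"travel": [0.27, -0.7, 0], "rotation": [0, 0, 0], "jaw": 1}
    - {"travel": [0.27, -0.7, 0], "rotation": [0, 0, 0], "jaw": 1}
    - {"travel": [0.27, -0.7, 0], "rotation": [0, 0, 0], "jaw": 1}
    - {"travel": [0.27, -0.7, 0], "rotation": [0, 0, 0], "jaw": 1}
    - {"travel": [0.27, -0.7, 0], "rotation": [0, 0, 0], "jaw": 1}
    - {"travel": [0.27, -0.7, 0], "rotation": [0, 0, 0], "jaw": 1}
    - {"travel": [0.2, -0.6, 0], "rotation": [0, 0, 0], "jaw": 0.6}

```text
clock: 2.02
tool_pos: [0.4388, -0.1934, 0.261]
eef_rot: [-3.134, 0.219, 0.0]
contact_force: [0.3, -0.3, 0.3]
gripper_width: 0.0697
gripper_force: 0.0
```

Run:
```python
from h import *
import pickle
im,p=grab('wrist','w1'); pickle.dump(p,open('w1.pkl','wb')); state(); print(p['position'],Rm(p['orientation']).round(3).tolist())
```

```text
{'clock': 2.075, 'tool_pos': [0.4398, -0.1909, 0.261], 'eef_rot': [-3.1314, 0.2145, -0.0011], 'contact_force': [0.3995, 1.6332, 0.579], 'wrist_torque': [0.045, -0.0082, -0.0112], 'gripper_width': 0.0625, 'gripper_force': 0.0, 'joints': [-0.5665, -0.3225, 1.9035, 0.0029, 1.5613, 1.141]}
[ 0.50477218 -0.20389225  0.40518857] [[-0.139, -0.955, -0.263], [-0.99, 0.134, 0.038], [-0.001, 0.266, -0.964]]
```

View pics/w1.png

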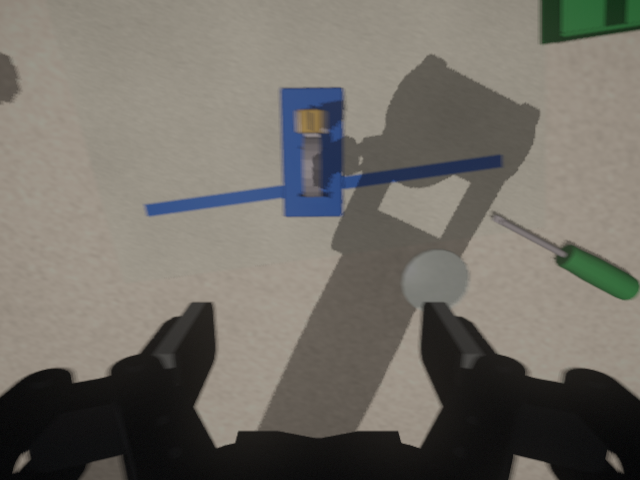

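The wrist view shows the stand at (282–343, 88–216), nearly square to the image, with the brass head at (312,121) and the fingers below. Next I measure by segmentation.

Run:
```python
from h import *
import pickle
im,p=grab('wrist','w2'); pickle.dump(p,open('w2.pkl','wb'))
hsv=cv2.cvtColor(im,cv2.COLOR_RGB2HSV)
m=cv2.inRange(hsv[:290],(105,120,60),(125,255,255))
m=cv2.morphologyEx(m,cv2.MORPH_OPEN,np.ones((17,17)));print(cv2.boundingRect(m))
b=cv2.inRange(hsv[60:240,200:420],(10,110,60),(28,255,255)); x,y,w,h=cv2.boundingRect(b);x+=200;y+=60;print('brass',x,y,w,h)
c=max(cv2.findContours(m,0,2)[0],key=cv2.contourArea)
for z in(0,.006):
    q=np.array([onz(p,u,v,z)[:2] for u,v in c[:,0]],np.float32)
    r=cv2.minAreaRect((q*1000).astype(np.float32));print(z,r)
bt=cv2.findNonZero(b)[:,0]+[200,60]
print(cv2.minAreaRect(np.array([onz(p,u,v,.093)[:2]*1000 for u,v in bt],np.float32)))
T=pickle.load(open('P.pkl','rb'))['top'];a=cv2.imread('pics/top0.png')
hs=cv2.cvtColor(a,cv2.COLOR_BGR2HSV);m=cv2.morphologyEx(cv2.inRange(hs[220:295,340:420],(105,120,60),(125,255,255)),cv2.MORPH_OPEN,np.ones((7,7)))
m=cv2.morphologyEx(m,cv2.MORPH_CLOSE,np.ones((3,3)))
c=max(cv2.findContours(m,0,2)[0],key=cv2.contourArea)[:,0]+[340,220]
print('top',cv2.minAreaRect(np.array([onz(T,u,v,.006)[:2]*1000 for u,v in c],np.float32)))
```

```text
(288, 90, 61, 128)
brass 308 112 21 23
0 ((527.7540893554688, -203.37913513183594), (54.54866027832031, 18.029808044433594), 82.12731170654297)
0.006 ((527.4273071289062, -203.35183715820312), (53.74100875854492, 17.76295280456543), 82.12765502929688)
((507.7381896972656, -200.90272521972656), (14.200055122375488, 14.94649887084961), 82.13707733154297)
top ((468.64849853515625, -190.60183715820312), (90.22285461425781, 50.98140335083008), 0.004056076519191265)
```

Run:
```python
import cv2,numpy as np
a=cv2.imread('pics/w2.png');cv2.imwrite('pics/w2c.png',cv2.resize(a[75:230,245:385],(540,598),interpolation=2))
```

```text
(no output)
```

View pics/w2c.png

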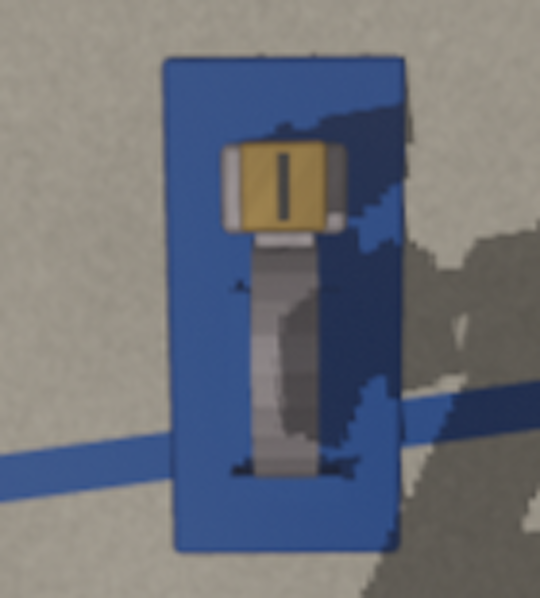

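The crop shows the head's top face centred at crop (283,187), its slot along the hoop plane. The stand's corners are at crop (165,57), (405,57), (399,551) and (175,551).

Run:
```python
from h import *
import pickle
p=pickle.load(open('w2.pkl','rb'))
f=lambda X,Y:(245+X/3.857,75+Y/3.857)
print('head',onz(p,*f(283,187),.093)*1000)
for z in(0,.004,.008):
  q=[onz(p,*f(*c),z)*1000 for c in((165,57),(405,57),(399,551),(175,551))]
  q=np.array(q)[:,:2];L=(q[0]+q[1]-q[2]-q[3])/2;print(z,q.mean(0),'len',np.linalg.norm(L),np.linalg.norm(q[0]-q[1]),'yaw',np.degrees(np.arctan2(L[1],L[0])))
c=np.array([q.mean(0)])
print('hoop edges',[onz(p,*f(x,262),.06)*1000 for x in(250,319)])
state()
# extractor from top: top-face corners at z=.133 and stub
T=pickle.load(open('P.pkl','rb'))['top']
g=lambda X,Y:(140+X*150/400,150+Y*112/300)
for n,X,Y,z in[('TL',442,17,.133),('TR',622,19,.133),('BR',610,270,.133),('BL',425,266,.133),('tip',730,155,.085),('collar top',682,127,.09),('collar bot',682,181,.09)]:
  print(n,onz(T,*g(X-400,Y),z)*1000)
```

```text
head [ 507.42510577 -201.12534012   93.        ]
0 [ 478.57597526 -197.69300571] len 117.38607032290373 55.88207160239934 yaw -7.580199531664552
0.004 [ 478.84342022 -197.73093832] len 116.22739315369735 55.33047906373147 yaw -7.580199531664552
0.008 [ 479.11086517 -197.76887093] len 115.06871598449088 54.77888652506359 yaw -7.580199531664549
hoop edges [array([ 493.88681007, -192.36980336,   60.        ]), array([ 491.95499736, -206.36550069,   60.        ])]
{'clock': 2.125, 'tool_pos': [0.4391, -0.1927, 0.261], 'eef_rot': [-3.1334, 0.2137, 0.0003], 'contact_force': [0.1362, 0.8929, 0.2479], 'wrist_torque': [0.0101, 0.0619, -0.0107], 'gripper_width': 0.0556, 'gripper_force': 0.0, 'joints': [-0.5693, -0.3223, 1.9034, 0.0007, 1.5611, 1.1377]}
TL [681.04006693 316.33529418 133.        ]
TR [682.81436111 166.56141729 133.        ]
BR [471.60823234 165.42877013 133.        ]
BL [471.91691403 314.22777962 133.        ]
tip [579.93308145  77.10167231  85.        ]
collar top [602.45359627 118.67876529  90.        ]
collar bot [555.21231874 116.64367095  90.        ]
```

Call:
move_arm:
  motion:
    - {"travel": [0.357, -0.005, 0.7], "rotation": [0, 0, 0], "jaw": 0.6}
    - {"travel": [0.357, -0.005, 0.7], "rotation": [0, 0, 0], "jaw": 0.6}
    - {"travel": [0.357, -0.005, 0.7], "rotation": [0, 0, 0], "jaw": 0.6}
    - {"travel": [0.357, -0.005, 0.7], "rotation": [0, 0, 0], "jaw": 0.6}
    - {"travel": [0, 0, 0], "rotation": [0, 0, 0], "jaw": 0.6}
    - {"travel": [0, 0, 0], "rotation": [0, 0, 0], "jaw": 0.6}

```text
clock: 2.88
tool_pos: [0.5092, -0.2045, 0.1224]
eef_rot: [3.133, -0.22, 0.001]
contact_force: [0.7, -0.6, 0.1]
gripper_width: 0.0511
gripper_force: 0.0
```

Run:
```python
from h import *
import pickle
im,p=grab('wrist','w3'); pickle.dump(p,open('w3.pkl','wb'));state()
print(proj(p,np.array([.5074,-.2011,.093])))
```

```text
{'clock': 2.925, 'tool_pos': [0.5096, -0.2046, 0.1231], 'eef_rot': [3.1326, -0.2204, 0.0034], 'contact_force': [0.2357, -0.5066, 0.8373], 'wrist_torque': [-0.0046, -0.0204, 0.0419], 'gripper_width': 0.0509, 'gripper_force': 0.0, 'joints': [-0.5173, -0.0371, 1.8896, -0.0002, 1.2866, 1.1941]}
[308.25806116 290.04533275]
```

View pics/w3.png

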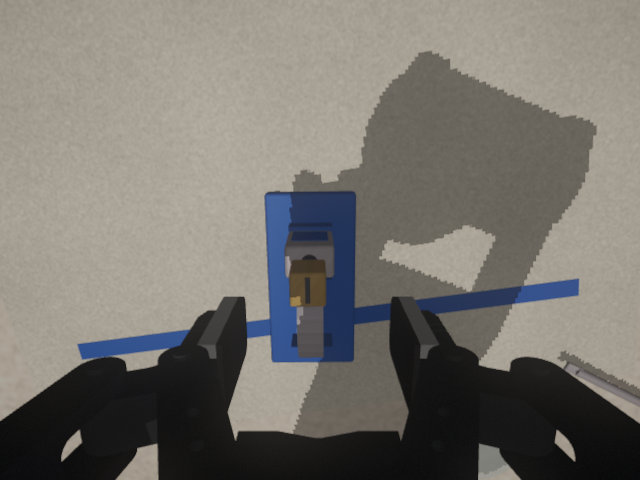

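The wrist view shows the head top at about (308,290), matching the estimate, and the fingers centred at u≈318. So I need to shift 3.5 mm along tool -y, then descend.

Call:
move_arm:
  motion:
    - {"travel": [0, -0.07, 0.2], "rotation": [0, 0, 0], "jaw": 0.6}
    - {"travel": [0, 0, 0.4], "rotation": [0, 0, 0], "jaw": 0.6}
    - {"travel": [0, 0, 0.4], "rotation": [0, 0, 0], "jaw": 0.6}
    - {"travel": [0, 0, 0.4], "rotation": [0, 0, 0], "jaw": 0.6}
    - {"travel": [0, 0, 0.4], "rotation": [0, 0, 0], "jaw": 0.6}
    - {"travel": [0, 0, 0.1], "rotation": [0, 0, 0], "jaw": 0.6}
    - {"travel": [0, 0, 0], "rotation": [0, 0, 0], "jaw": 0.6}
    - {"travel": [0, 0, 0], "rotation": [0, 0, 0], "jaw": 0.6}

```text
clock: 3.92
tool_pos: [0.5105, -0.2007, 0.0272]
eef_rot: [3.133, -0.22, 0.003]
contact_force: [-0.1, 0.9, -0.4]
gripper_width: 0.0513
gripper_force: 0.0
```

Call:
move_arm:
  motion:
    - {"travel": [0, 0, 0.07], "rotation": [0, 0, 0], "jaw": 0.6}
    - {"travel": [0, 0, 0], "rotation": [0, 0, 0], "jaw": 0.4}
    - {"travel": [0, 0, 0], "rotation": [0, 0, 0], "jaw": 0.3}
    - {"travel": [0, 0, 0], "rotation": [0, 0, 0], "jaw": 0.1}
    - {"travel": [0, 0, 0], "rotation": [0, 0, 0], "jaw": 0.1}
    - {"travel": [0, 0, 0], "rotation": [0, 0, 0], "jaw": 0.1}
    - {"travel": [0, 0, 0], "rotation": [0, 0, 0], "jaw": 0.1}

```text
clock: 4.8
tool_pos: [0.51, -0.2004, 0.0231]
eef_rot: [3.134, -0.22, 0.001]
contact_force: [0.1, -0.6, 2.4]
gripper_width: 0.025
gripper_force: 59.0
```

Call:
move_arm:
  motion:
    - {"travel": [0, 0, -0.1], "rotation": [0, 0, 0], "jaw": 0.1}
    - {"travel": [0, 0, -0.2], "rotation": [0, 0, 0], "jaw": 0.1}
    - {"travel": [0, 0, -0.4], "rotation": [0, 0, 0], "jaw": 0.1}
    - {"travel": [0, 0, -0.5], "rotation": [0, 0, 0], "jaw": 0.1}
    - {"travel": [0, 0, -0.5], "rotation": [0, 0, 0], "jaw": 0.1}
    - {"travel": [0, 0, -0.5], "rotation": [0, 0, 0], "jaw": 0.1}
    - {"travel": [0, 0, -0.35], "rotation": [0, 0, 0], "jaw": 0.1}
    - {"travel": [0, 0, 0], "rotation": [0, 0, -0.047], "jaw": 0.1}
    - {"travel": [0, 0, 0], "rotation": [0, 0, 0], "jaw": 0.1}
    - {"travel": [0, 0, 0], "rotation": [0, 0, 0], "jaw": 0.1}

```text
clock: 6.05
tool_pos: [0.5094, -0.2002, 0.1501]
eef_rot: [-3.141, -0.009, 0.001]
contact_force: [0.0, 0.6, -1.4]
gripper_width: 0.0253
gripper_force: 58.8
```

Call:
move_arm:
  motion:
    - {"travel": [0.15, -0.3, 0], "rotation": [0, 0, 0], "jaw": 0.1}
    - {"travel": [0.25, -0.55, 0], "rotation": [0, 0, 0], "jaw": 0.1}
    - {"travel": [0.25, -0.55, 0], "rotation": [0, 0, 0], "jaw": 0.1}
    - {"travel": [0.25, -0.55, 0], "rotation": [0, 0, 0], "jaw": 0.1}
    - {"travel": [0.25, -0.55, 0], "rotation": [0, 0, 0], "jaw": 0.1}
    - {"travel": [0.25, -0.55, 0], "rotation": [0, 0, 0], "jaw": 0.1}
    - {"travel": [0.25, -0.55, 0], "rotation": [0, 0, 0], "jaw": 0.1}
    - {"travel": [0.25, -0.5, 0], "rotation": [0, 0, 0], "jaw": 0.1}
    - {"travel": [0.2, -0.3, 0], "rotation": [0, 0, 0], "jaw": 0.1}
    - {"travel": [0, 0, 0], "rotation": [0, 0, 0], "jaw": 0.1}
    - {"travel": [0, 0, 0], "rotation": [0, 0, 0], "jaw": 0.1}

```text
clock: 7.42
tool_pos: [0.6128, 0.0201, 0.15]
eef_rot: [3.141, 0.011, -0.001]
contact_force: [-0.4, 0.2, -1.5]
gripper_width: 0.025
gripper_force: 59.0
```

Run:
```python
from h import *
import pickle
im,p=grab('wrist','w4'); a,t=grab('top','t4'); pickle.dump((p,t),open('w4.pkl','wb'));state()
D=np.hstack([cv2.resize(im,(800,600))])
cv2.imwrite('pics/w4b.png',D[:,:,::-1])
```

```text
{'clock': 7.525, 'tool_pos': [0.6127, 0.0197, 0.1502], 'eef_rot': [3.1413, 0.0102, -0.0006], 'contact_force': [-0.298, -0.0485, -0.9511], 'wrist_torque': [0.0541, -0.0121, -0.0329], 'gripper_width': 0.0249, 'gripper_force': 59.0089, 'joints': [-0.0891, 0.0869, 1.7155, -0.0003, 1.3396, 1.4753]}
```

View pics/w4b.png

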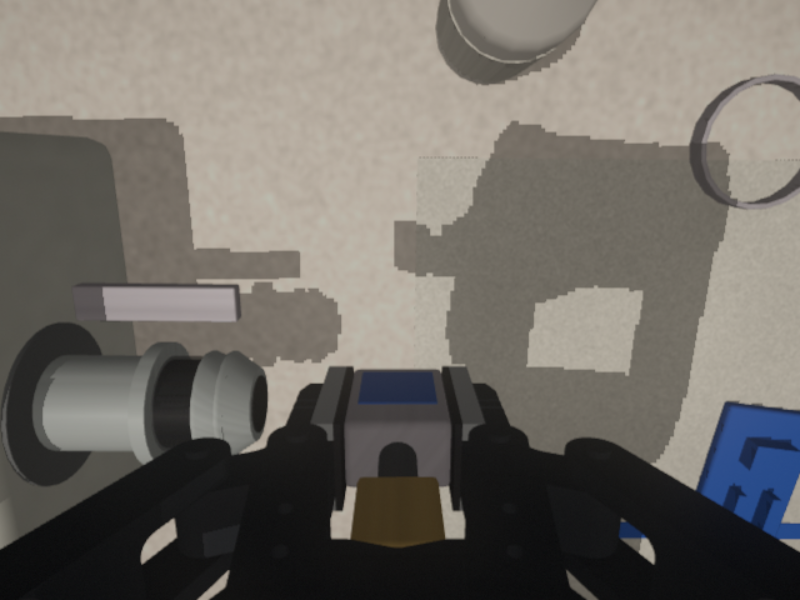

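The wrist view (800-px scale) shows the clamp held level, the bar top at (104–240, 287–321), the nose face edge at u≈266 centred near v≈403, and the collar from v 343 down to about 466.

Run:
```python
from h import *
import pickle
p,t=pickle.load(open('w4.pkl','rb'));im=cv2.imread('pics/w4.png');k=.8
for n,u,v,z in[('bar outer L',106,288,.0655),('bar outer R',237,287.5,.0655),('bar in R',236,321,.0655),('bar in L',108,321,.0655),('tip c',262,403,.085)]:
  print(n,onz(p,u*k,v*k,z)*1000)
# silhouettes: find x0 of axis from tangent directions (axis ~ world y)
def sil(u,v,r,side):
  o,d=ray(p,u*k,v*k); d=d/d[0] if 0 else d
  # in xz plane: signed dist of axis point (x0,.085) from ray line = r
  n=np.array([d[2],-d[0]]);n/=np.linalg.norm(n)
  # n.((x0,.085)-o)=s*r
  return (side*r - n[1]*(.085-o[2]))/n[0]+o[0]
for n,u,v,r in[('collar top',163,343,.026),('collar bot',163,466,.026),('barb2 top',213,350,.0225),('barb1 top',236,352,.0225),('barb1 bot?',236,455,.0225)]:
  print(n,[round(sil(u,v,r,s)*1000,1) for s in(1,-1)])
# grasped housing / head
for n,u,v,z in[('housing blue edge top L',358,370,.180),('head mid',398,478,.215)]:print(n,onz(p,u*k,v*k,z)*1000)
T=t;a=cv2.imread('pics/t4.png');D=cv2.resize(a[150:262,215:365],(800,597),interpolation=2);cv2.imwrite('pics/t4c.png',D)
```

```text
bar outer L [622.70942554 147.95138319  65.5       ]
bar outer R [623.33173519  89.99566671  65.5       ]
bar in R [607.81806038  91.582585    65.5       ]
bar in L [607.42434781 149.17236843  65.5       ]
tip c [577.08306075  76.98070105  85.        ]
collar top [np.float64(576.5), np.float64(631.8)]
collar bot [np.float64(515.2), np.float64(576.9)]
barb2 top [np.float64(577.1), np.float64(625.2)]
barb1 top [np.float64(576.3), np.float64(624.4)]
barb1 bot? [np.float64(525.5), np.float64(578.2)]
housing blue edge top L [632.05799251  28.22700949 180.        ]
head mid [626.94017422  19.00644105 215.        ]
```

View pics/t4c.png

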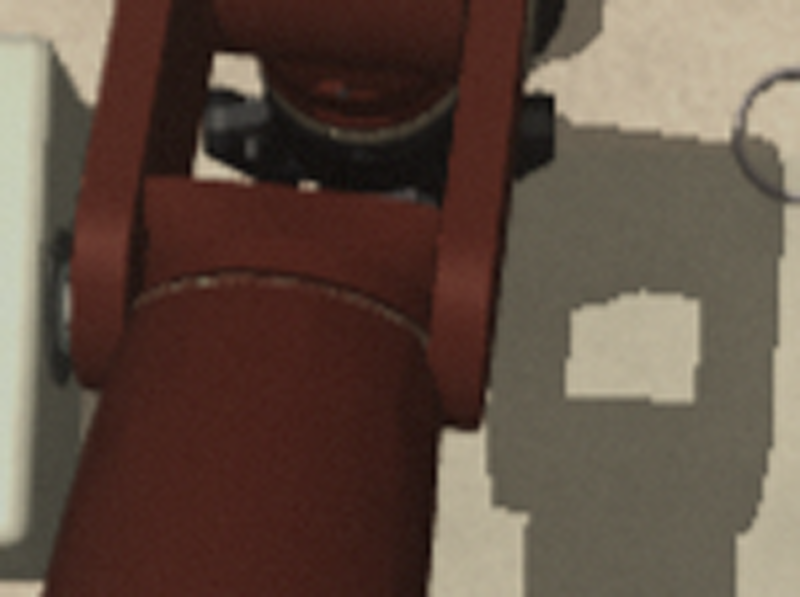

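The top view is blocked by the arm, but the wrist data agree: the axis is at x≈0.577, the tip at y≈0.077, and the yaw is about 0.5°, which the tool already has. I'll lower to axis height.

Call:
move_arm:
  motion:
    - {"travel": [0.066, 0, 0.3], "rotation": [0, 0, 0], "jaw": 0.1}
    - {"travel": [0, 0, 0.5], "rotation": [0, 0, 0], "jaw": 0.1}
    - {"travel": [0, 0, 0.5], "rotation": [0, 0, 0], "jaw": 0.1}
    - {"travel": [0, 0, 0.22], "rotation": [0, 0, 0], "jaw": 0.1}
    - {"travel": [0, 0, 0], "rotation": [0, 0, 0], "jaw": 0.1}
    - {"travel": [0, 0, 0], "rotation": [0, 0, 0], "jaw": 0.1}

```text
clock: 8.28
tool_pos: [0.6172, 0.0203, 0.0754]
eef_rot: [3.141, 0.012, 0.003]
contact_force: [-0.5, 0.5, -1.0]
gripper_width: 0.0249
gripper_force: 59.0
```

Run:
```python
from h import *
import pickle
im,p=grab('wrist','w5'); pickle.dump(p,open('w5.pkl','wb'));state()
cv2.imwrite('pics/w5b.png',cv2.resize(im,(800,600))[:,:,::-1])
```

```text
{'clock': 8.325, 'tool_pos': [0.6174, 0.0204, 0.0757], 'eef_rot': [3.1414, 0.0119, 0.0038], 'contact_force': [0.2099, 0.919, -1.2757], 'wrist_torque': [-0.0067, 0.0122, -0.0095], 'gripper_width': 0.0249, 'gripper_force': 58.9868, 'joints': [-0.0874, 0.1755, 1.752, 0.0, 1.2117, 1.4758]}
```

View pics/w5b.png

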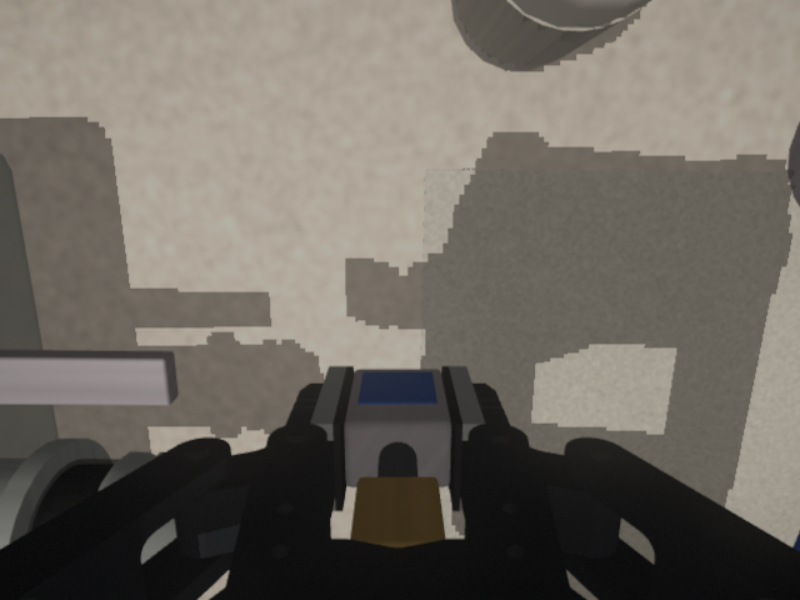

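The view shows the bar top (v≈356–405, ending at u≈168) left of the held housing, and the collar top appearing at (70,440).

Run:
```python
from h import *
import pickle
p=pickle.load(open('w5.pkl','rb'));k=.8
for z in(.0655,):
  for u,v in((20,357),(160,357),(20,405),(160,405),(168,405)): print(u,v,onz(p,u*k,v*k,z)*1000)
im=cv2.imread('pics/w5.png').astype(int)
for u in(20,120):print(u,im[278:330:1,u].sum(1).tolist())
```

```text
20 357 [623.49544751 135.92376103  65.5       ]
160 357 [623.80808003  92.66522617  65.5       ]
20 405 [607.25904148 138.83978461  65.5       ]
160 405 [607.58226118  94.45612463  65.5       ]
168 405 [607.60072792  91.92032154  65.5       ]
20 [224, 207, 177, 159, 160, 160, 163, 201, 290, 355, 404, 425, 422, 422, 422, 420, 420, 417, 417, 417, 415, 415, 417, 415, 415, 415, 415, 412, 411, 406, 401, 398, 397, 393, 392, 392, 397, 399, 401, 404, 406, 409, 410, 417, 400, 316, 219, 222, 221, 222, 222, 218]
120 [310, 313, 269, 194, 176, 175, 178, 177, 224, 313, 386, 437, 455, 452, 450, 448, 446, 442, 440, 437, 440, 444, 446, 447, 446, 445, 444, 440, 436, 433, 429, 428, 423, 419, 418, 415, 414, 416, 417, 417, 417, 417, 420, 424, 428, 405, 339, 296, 299, 304, 307, 311]
```

Call:
move_arm:
  motion:
    - {"travel": [-0.016, -0.3, 0.026], "rotation": [0, 0, 0], "jaw": 0.1}
    - {"travel": [0, -0.4, 0], "rotation": [0, 0, 0], "jaw": 0.1}
    - {"travel": [0, -0.2, 0], "rotation": [0, 0, 0], "jaw": 0.1}
    - {"travel": [0, -0.1, 0], "rotation": [0, 0, 0], "jaw": 0.1}
    - {"travel": [0, -0.1, 0], "rotation": [0, 0, 0], "jaw": 0.1}
    - {"travel": [0, -0.1, 0], "rotation": [0, 0, 0], "jaw": 0.1}
    - {"travel": [0, -0.1, 0], "rotation": [0, 0, 0], "jaw": 0.1}

```text
clock: 9.2
tool_pos: [0.6152, 0.0855, 0.0731]
eef_rot: [3.141, 0.011, 0.0]
contact_force: [-0.1, 0.6, -1.0]
gripper_width: 0.0254
gripper_force: 59.1
```

Call:
move_arm:
  motion:
    - {"travel": [0, 0, 0], "rotation": [0, 0, 0], "jaw": 0.1}

```text
clock: 9.32
tool_pos: [0.6152, 0.0857, 0.0731]
eef_rot: [-3.141, -0.012, -0.0]
contact_force: [-1.1, -0.2, -0.6]
gripper_width: 0.0252
gripper_force: 59.1
```

Call:
move_arm:
  motion:
    - {"travel": [0, 0, 0], "rotation": [0, 0, 0], "jaw": 0.1}

```text
clock: 9.45
tool_pos: [0.6152, 0.0854, 0.0731]
eef_rot: [-3.142, -0.012, -0.0]
contact_force: [0.5, 0.4, -1.4]
gripper_width: 0.0254
gripper_force: 59.1
```

Call:
move_arm:
  motion:
    - {"travel": [0.02, 0, -0.02], "rotation": [0, 0, 0], "jaw": 0.1}
    - {"travel": [0, -0.04, 0], "rotation": [0, 0, 0], "jaw": 0.1}
    - {"travel": [0, -0.04, 0], "rotation": [0, 0, 0], "jaw": 0.1}
    - {"travel": [0, -0.04, 0], "rotation": [0, 0, 0], "jaw": 0.1}
    - {"travel": [0, -0.04, 0], "rotation": [0, 0, 0], "jaw": 0.1}
    - {"travel": [0, -0.04, 0], "rotation": [0, 0, 0], "jaw": 0.1}
    - {"travel": [0, -0.04, 0], "rotation": [0, 0, 0], "jaw": 0.1}
    - {"travel": [0, 0, 0], "rotation": [0, 0, 0], "jaw": 0.1}

```text
clock: 10.45
tool_pos: [0.616, 0.0977, 0.074]
eef_rot: [3.142, 0.012, 0.0]
contact_force: [0.1, 0.7, -1.3]
gripper_width: 0.0253
gripper_force: 59.1
```

Call:
move_arm:
  motion:
    - {"travel": [0, -0.03, 0], "rotation": [0, 0, 0], "jaw": 0.1}
    - {"travel": [0, -0.03, 0], "rotation": [0, 0, 0], "jaw": 0.1}
    - {"travel": [0, -0.03, 0], "rotation": [0, 0, 0], "jaw": 0.1}
    - {"travel": [0, -0.03, 0], "rotation": [0, 0, 0], "jaw": 0.1}
    - {"travel": [0, -0.03, 0], "rotation": [0, 0, 0], "jaw": 0.1}
    - {"travel": [0, 0, 0], "rotation": [0, 0, 0], "jaw": 0.1}

```text
clock: 11.2
tool_pos: [0.6159, 0.1051, 0.074]
eef_rot: [-3.142, -0.012, -0.0]
contact_force: [0.4, 0.6, -1.2]
gripper_width: 0.0252
gripper_force: 59.1
```

Call:
move_arm:
  motion:
    - {"travel": [0, -0.02, 0], "rotation": [0, 0, 0], "jaw": 0.1}
    - {"travel": [0, 0, 0], "rotation": [0, 0, 0], "jaw": 0.1}

```text
clock: 11.45
tool_pos: [0.6159, 0.106, 0.074]
eef_rot: [-3.142, -0.012, 0.0]
contact_force: [-0.8, -0.4, -0.4]
gripper_width: 0.0251
gripper_force: 59.1
```

Call:
move_arm:
  motion:
    - {"travel": [0, -0.02, 0], "rotation": [0, 0, 0], "jaw": 0.1}
    - {"travel": [0, 0, 0], "rotation": [0, 0, 0], "jaw": 0.1}

```text
clock: 11.7
tool_pos: [0.6159, 0.1071, 0.074]
eef_rot: [-3.142, -0.012, 0.0]
contact_force: [0.5, 0.8, -2.0]
gripper_width: 0.0251
gripper_force: 59.1
```

Call:
move_arm:
  motion:
    - {"travel": [0, -0.015, 0], "rotation": [0, 0, 0], "jaw": 0.1}
    - {"travel": [0, 0, 0], "rotation": [0, 0, 0], "jaw": 0.1}

```text
clock: 11.95
tool_pos: [0.6159, 0.1078, 0.074]
eef_rot: [-3.142, -0.012, 0.0]
contact_force: [-0.3, 0.4, -1.0]
gripper_width: 0.0253
gripper_force: 59.1
```

Call:
move_arm:
  motion:
    - {"travel": [0, -0.015, 0], "rotation": [0, 0, 0], "jaw": 0.1}
    - {"travel": [0, 0, 0], "rotation": [0, 0, 0], "jaw": 0.1}

```text
clock: 12.2
tool_pos: [0.6159, 0.1085, 0.074]
eef_rot: [-3.142, -0.012, 0.0]
contact_force: [-0.5, 0.1, -2.1]
gripper_width: 0.0253
gripper_force: 59.1
```

Call:
move_arm:
  motion:
    - {"travel": [0, -0.015, 0], "rotation": [0, 0, 0], "jaw": 0.1}
    - {"travel": [0, 0, 0], "rotation": [0, 0, 0], "jaw": 0.1}

```text
clock: 12.45
tool_pos: [0.6159, 0.1089, 0.074]
eef_rot: [3.141, 0.012, -0.0]
contact_force: [0.2, -2.1, -0.8]
gripper_width: 0.025
gripper_force: 59.1
```

Call:
move_arm:
  motion:
    - {"travel": [0, -0.012, 0], "rotation": [0, 0, 0], "jaw": 0.1}
    - {"travel": [0, 0, 0], "rotation": [0, 0, 0], "jaw": 0.1}

```text
clock: 12.7
tool_pos: [0.6159, 0.1089, 0.074]
eef_rot: [3.14, 0.012, -0.0]
contact_force: [0.0, -5.0, -1.0]
gripper_width: 0.0254
gripper_force: 59.2
```

Contact with the collar at y≈0.109. I'll back off to mid-groove and lower.

Call:
move_arm:
  motion:
    - {"travel": [0, 0.03, 0], "rotation": [0, 0, 0], "jaw": 0.1}
    - {"travel": [0, 0, 0.02], "rotation": [0, 0, 0], "jaw": 0.1}
    - {"travel": [0, 0, 0.02], "rotation": [0, 0, 0], "jaw": 0.1}
    - {"travel": [0, 0, 0.02], "rotation": [0, 0, 0], "jaw": 0.1}
    - {"travel": [0, 0, 0], "rotation": [0, 0, 0], "jaw": 0.1}

```text
clock: 13.32
tool_pos: [0.6157, 0.1085, 0.0708]
eef_rot: [-3.141, -0.012, 0.001]
contact_force: [-0.3, -0.6, -2.3]
gripper_width: 0.025
gripper_force: 59.2
```

Call:
move_arm:
  motion:
    - {"travel": [0, 0, 0.014], "rotation": [0, 0, 0], "jaw": 0.1}
    - {"travel": [0, 0, 0], "rotation": [0, 0, 0], "jaw": 0.1}

```text
clock: 13.58
tool_pos: [0.6158, 0.1084, 0.0702]
eef_rot: [-3.142, -0.012, 0.0]
contact_force: [0.6, 0.6, -0.5]
gripper_width: 0.0249
gripper_force: 59.2
```

Call:
move_arm:
  motion:
    - {"travel": [0, 0, 0.01], "rotation": [0, 0, 0], "jaw": 0.1}
    - {"travel": [0, 0, 0], "rotation": [0, 0, 0], "jaw": 0.1}

```text
clock: 13.82
tool_pos: [0.616, 0.1084, 0.07]
eef_rot: [-3.142, -0.012, -0.0]
contact_force: [0.4, 0.4, -0.9]
gripper_width: 0.0251
gripper_force: 59.3
```

Call:
move_arm:
  motion:
    - {"travel": [0, 0, 0.01], "rotation": [0, 0, 0], "jaw": 0.1}
    - {"travel": [0, 0, 0], "rotation": [0, 0, 0], "jaw": 0.1}

```text
clock: 14.08
tool_pos: [0.616, 0.1084, 0.0699]
eef_rot: [3.142, 0.012, 0.0]
contact_force: [-2.3, -0.5, 3.4]
gripper_width: 0.0253
gripper_force: 59.7
```

Call:
move_arm:
  motion:
    - {"travel": [0, 0, 0.01], "rotation": [0, 0, 0], "jaw": 0.1}
    - {"travel": [0, 0, 0], "rotation": [0, 0, 0], "jaw": 0.1}

```text
clock: 14.32
tool_pos: [0.6161, 0.1084, 0.0699]
eef_rot: [3.142, 0.012, 0.0]
contact_force: [-3.2, 0.3, 6.8]
gripper_width: 0.0252
gripper_force: 60.1
```

The band has dropped 4 mm and rests in the groove. Next I release, rise, and turn +90° for a long clockwise stroke.

Call:
move_arm:
  motion:
    - {"travel": [0, 0, -0.012], "rotation": [0, 0, 0], "jaw": 0.3}
    - {"travel": [0, 0, 0], "rotation": [0, 0, 0], "jaw": 0.45}
    - {"travel": [0, 0, 0], "rotation": [0, 0, 0], "jaw": 0.5}
    - {"travel": [0, 0, 0], "rotation": [0, 0, 0], "jaw": 0.5}
    - {"travel": [0, 0, -0.2], "rotation": [0, 0, 0], "jaw": 0.5}
    - {"travel": [0, 0, -0.5], "rotation": [0, 0, 0], "jaw": 0.5}
    - {"travel": [0, 0, -0.6], "rotation": [0, 0, 0], "jaw": 0.5}
    - {"travel": [0, 0, -0.6], "rotation": [0, 0, 0], "jaw": 0.5}
    - {"travel": [0, 0, 0], "rotation": [0, 0, 0], "jaw": 0.5}
    - {"travel": [0, 0, 0], "rotation": [0, 0, 0], "jaw": 0.5}

```text
clock: 15.58
tool_pos: [0.6154, 0.1087, 0.1637]
eef_rot: [-3.141, -0.013, 0.001]
contact_force: [0.2, 0.1, 0.6]
gripper_width: 0.0427
gripper_force: 0.0
```

Run:
```python
from h import *
import pickle
im,p=grab('wrist','w6'); pickle.dump(p,open('w6.pkl','wb'));state()
cv2.imwrite('pics/w6b.png',cv2.resize(im,(800,600))[:,:,::-1])
print(proj(p,np.array([.6135,.1084,.140]))/.8)
```

```text
{'clock': 15.625, 'tool_pos': [0.6149, 0.1087, 0.1628], 'eef_rot': [-3.1412, -0.0124, 0.0038], 'contact_force': [-0.4996, 0.7471, 0.3288], 'wrist_torque': [-0.0291, 0.0218, -0.0149], 'gripper_width': 0.0428, 'gripper_force': 0.0, 'joints': [0.0556, 0.1029, 1.6763, 0.0005, 1.3648, 1.6184]}
[395.35358907 367.18737823]
```

View pics/w6b.png

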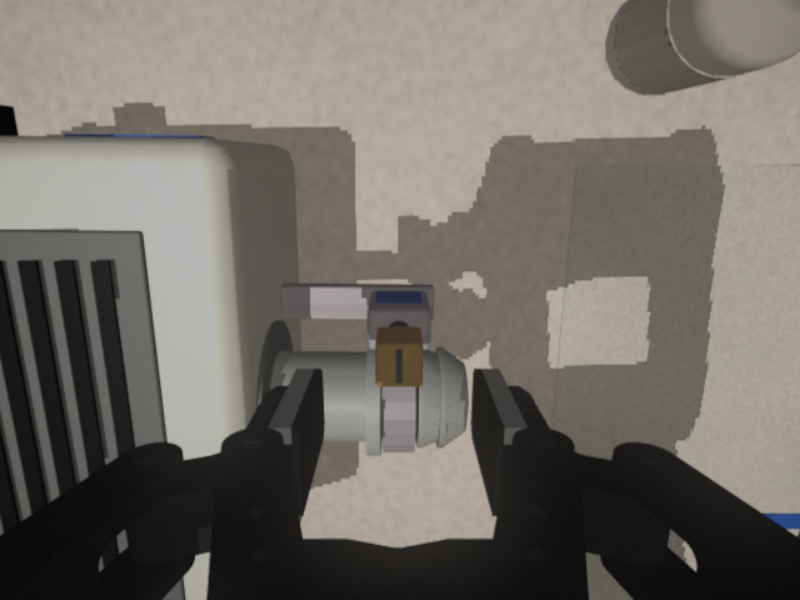

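The view shows the band hanging upright in the groove between collar and barbs, the housing over the bar, and the head top at (399,366) as predicted.

Call:
move_arm:
  motion:
    - {"travel": [-0.03, 0.014, 0], "rotation": [0, 0, -0.05], "jaw": 0.5}
    - {"travel": [0, 0, 0], "rotation": [0, 0, -0.05], "jaw": 0.5}
    - {"travel": [0, 0, 0], "rotation": [0, 0, -0.05], "jaw": 0.5}
    - {"travel": [0, 0, 0], "rotation": [0, 0, -0.05], "jaw": 0.5}
    - {"travel": [0, 0, 0], "rotation": [0, 0, -0.05], "jaw": 0.5}
    - {"travel": [0, 0, 0], "rotation": [0, 0, -0.05], "jaw": 0.5}
    - {"travel": [0, 0, 0], "rotation": [0, 0, -0.05], "jaw": 0.5}
    - {"travel": [0, 0, 0], "rotation": [0, 0, -0.05], "jaw": 0.5}
    - {"travel": [0, 0, 0], "rotation": [0, 0, -0.05], "jaw": 0.5}
    - {"travel": [0, 0, 0], "rotation": [0, 0, -0.05], "jaw": 0.5}
    - {"travel": [0, 0, 0], "rotation": [0, 0, 0], "jaw": 0.5}
    - {"travel": [0, 0, 0], "rotation": [0, 0, 0], "jaw": 0.5}

```text
clock: 17.12
tool_pos: [0.6139, 0.1077, 0.1633]
eef_rot: [-2.214, -2.227, 0.002]
contact_force: [-0.5, -0.1, 0.3]
gripper_width: 0.0427
gripper_force: 0.0
```

Run:
```python
from h import *
state(); o=ctrl.get_obs(); print(Rm(o['eef_rot']).round(4))
```

```text
{'clock': 17.125, 'tool_pos': [0.6139, 0.1077, 0.1633], 'eef_rot': [-2.2145, -2.2266, 0.0019], 'contact_force': [-0.4855, -0.053, 0.3094], 'wrist_torque': [-0.0594, -0.0393, -0.0455], 'gripper_width': 0.0427, 'gripper_force': 0.0, 'joints': [0.0542, 0.0992, 1.6794, 0.0001, 1.3647, 0.0487]}
[[-5.5e-03  1.0e+00 -1.7e-03]
 [ 1.0e+00  5.5e-03  0.0e+00]
 [ 1.0e-04 -1.7e-03 -1.0e+00]]
```

Call:
move_arm:
  motion:
    - {"travel": [0, 0, 0.3], "rotation": [0, 0, 0], "jaw": 0.4}
    - {"travel": [0, 0, 0.4], "rotation": [0, 0, 0], "jaw": 0.4}
    - {"travel": [0, 0, 0.2], "rotation": [0, 0, 0], "jaw": 0.4}
    - {"travel": [0, 0, 0.1], "rotation": [0, 0, 0], "jaw": 0.4}
    - {"travel": [0, 0, 0], "rotation": [0, 0, 0], "jaw": 0.4}
    - {"travel": [0, 0, 0], "rotation": [0, 0, 0], "jaw": 0.4}

```text
clock: 17.88
tool_pos: [0.6149, 0.1077, 0.1151]
eef_rot: [2.212, 2.229, 0.001]
contact_force: [0.6, -0.4, 0.6]
gripper_width: 0.034
gripper_force: 0.0
```

Call:
move_arm:
  motion:
    - {"travel": [0, 0, 0], "rotation": [0, 0, 0], "jaw": 0.25}
    - {"travel": [0, 0, 0], "rotation": [0, 0, 0], "jaw": 0.15}
    - {"travel": [0, 0, 0], "rotation": [0, 0, 0], "jaw": 0.05}
    - {"travel": [0, 0, 0], "rotation": [0, 0, 0], "jaw": 0.05}
    - {"travel": [0, 0, 0], "rotation": [0, 0, 0], "jaw": 0.05}

```text
clock: 18.5
tool_pos: [0.6149, 0.1077, 0.1153]
eef_rot: [2.212, 2.229, 0.002]
contact_force: [-0.2, 0.7, 6.4]
gripper_width: 0.0151
gripper_force: 59.1
```

```bash
python3 -c "
from h import *
state()"
```

```text
{'clock': 18.5, 'tool_pos': [0.6149, 0.1077, 0.1153], 'eef_rot': [2.2123, 2.2294, 0.0016], 'contact_force': [-0.2269, 0.688, 6.378], 'wrist_torque': [-0.0214, 0.1641, -0.0339], 'gripper_width': 0.0151, 'gripper_force': 59.0876, 'joints': [0.0542, 0.1458, 1.7132, 0.0, 1.2813, 0.0465]}
```

Call:
move_arm:
  motion:
    - {"travel": [0, 0, 0], "rotation": [0, 0, 0.04], "jaw": 0.05}
    - {"travel": [0, 0, 0], "rotation": [0, 0, 0.04], "jaw": 0.05}
    - {"travel": [0, 0, 0], "rotation": [0, 0, 0.04], "jaw": 0.05}
    - {"travel": [0, 0, 0], "rotation": [0, 0, 0], "jaw": 0.05}
    - {"travel": [0, 0, 0], "rotation": [0, 0, 0], "jaw": 0.05}

```text
clock: 19.12
tool_pos: [0.6147, 0.1068, 0.1153]
eef_rot: [2.59, 1.775, -0.001]
contact_force: [-0.7, -2.2, 6.0]
gripper_width: 0.0149
gripper_force: 59.2
```

```bash
cat >> h.py <<'E'
def scr():
    o=ctrl.get_obs(); r=Rm(o['eef_rot']); y=np.degrees(np.arctan2(r[1,0],r[0,0]))
    print('t',round(o['clock'],2),'yaw',round(y,2),'cw rad',round(np.radians((90.2-y)%360),3),'tq',np.round(o['wrist_torque'],3),'F',np.round(o['contact_force'],1),'pos',np.round(o['tool_pos'],4),'w',round(float(o['gripper_width']),4),'j6',np.round(o['joints'][5],3),'jt6',np.round(o['joint_torque'][5],3))
E
python3 -c "
from h import *
scr()"
```

```text
t 19.12 yaw 68.85 cw rad 0.373 tq [-0.526  0.321  0.073] F [-0.7 -2.2  6. ] pos [0.6147 0.1068 0.1153] w 0.0149 j6 0.423 jt6 0.089
```

Call:
move_arm:
  motion:
    - {"travel": [0, 0, 0], "rotation": [0, 0, 0.04], "jaw": 0.05}
    - {"travel": [0, 0, 0], "rotation": [0, 0, 0.04], "jaw": 0.05}
    - {"travel": [0, 0, 0], "rotation": [0, 0, 0], "jaw": 0.05}
    - {"travel": [0, 0, 0], "rotation": [0, 0, 0], "jaw": 0.05}

```text
clock: 19.62
tool_pos: [0.6146, 0.1069, 0.1153]
eef_rot: [2.792, 1.437, -0.001]
contact_force: [-1.2, -2.1, 7.3]
gripper_width: 0.0147
gripper_force: 59.2
```

```bash
python3 -c "
from h import *
scr()"
```

```text
t 19.62 yaw 54.45 cw rad 0.624 tq [-0.536  0.443  0.04 ] F [-1.2 -2.1  7.3] pos [0.6146 0.1069 0.1153] w 0.0147 j6 0.675 jt6 0.082
```

Call:
move_arm:
  motion:
    - {"travel": [0, 0, 0], "rotation": [0, 0, 0.04], "jaw": 0.05}
    - {"travel": [0, 0, 0], "rotation": [0, 0, 0], "jaw": 0.05}
    - {"travel": [0, 0, 0], "rotation": [0, 0, 0], "jaw": 0.05}

```text
clock: 20.0
tool_pos: [0.6145, 0.1068, 0.1153]
eef_rot: [2.877, 1.258, -0.001]
contact_force: [-2.2, -3.1, 6.5]
gripper_width: 0.0153
gripper_force: 59.3
```

```bash
python3 -c "
from h import *
scr()"
```

```text
t 20.0 yaw 47.26 cw rad 0.75 tq [-0.428  0.341  0.022] F [-2.2 -3.1  6.5] pos [0.6145 0.1068 0.1153] w 0.0153 j6 0.8 jt6 0.082
```

Call:
move_arm:
  motion:
    - {"travel": [0, 0, 0], "rotation": [0, 0, 0.02], "jaw": 0.05}

```text
clock: 20.12
tool_pos: [0.6144, 0.1068, 0.1152]
eef_rot: [2.915, 1.166, -0.001]
contact_force: [-1.8, -2.0, 7.5]
gripper_width: 0.0148
gripper_force: 59.2
```

```bash
python3 -c "
from h import *
scr()"
```

```text
t 20.12 yaw 43.6 cw rad 0.813 tq [-0.462  0.492  0.38 ] F [-1.8 -2.   7.5] pos [0.6144 0.1068 0.1152] w 0.0148 j6 0.864 jt6 -0.108
```

Call:
move_arm:
  motion:
    - {"travel": [0, 0, 0], "rotation": [0, 0, 0], "jaw": 0.05}

```text
clock: 20.25
tool_pos: [0.6145, 0.1068, 0.1153]
eef_rot: [2.915, 1.168, -0.001]
contact_force: [-1.6, -2.5, 6.9]
gripper_width: 0.0146
gripper_force: 59.3
```

```bash
python3 -c "
from h import *
scr()"
```

```text
t 20.25 yaw 43.67 cw rad 0.812 tq [-0.482  0.505  0.239] F [-1.6 -2.5  6.9] pos [0.6145 0.1068 0.1153] w 0.0146 j6 0.863 jt6 0.303
```

Call:
move_arm:
  motion:
    - {"travel": [0, 0, 0], "rotation": [0, 0, 0.02], "jaw": 0.05}
    - {"travel": [0, 0, 0], "rotation": [0, 0, 0.02], "jaw": 0.05}

```text
clock: 20.5
tool_pos: [0.6144, 0.1068, 0.1153]
eef_rot: [2.983, 0.98, -0.001]
contact_force: [-2.6, -2.2, 6.9]
gripper_width: 0.015
gripper_force: 59.3
```

```bash
python3 -c "
from h import *
scr()"
```

```text
t 20.5 yaw 36.39 cw rad 0.939 tq [-0.508  0.488  0.362] F [-2.6 -2.2  6.9] pos [0.6144 0.1068 0.1153] w 0.015 j6 0.99 jt6 -0.029
```

Call:
move_arm:
  motion:
    - {"travel": [0, 0, 0], "rotation": [0, 0, 0.02], "jaw": 0.05}
    - {"travel": [0, 0, 0], "rotation": [0, 0, 0.02], "jaw": 0.05}

```text
clock: 20.75
tool_pos: [0.6143, 0.1069, 0.1153]
eef_rot: [3.038, 0.791, -0.001]
contact_force: [-2.6, -1.7, 8.0]
gripper_width: 0.0146
gripper_force: 59.3
```

```bash
python3 -c "
from h import *
scr()"
```

```text
t 20.75 yaw 29.2 cw rad 1.065 tq [-0.467  0.55   0.409] F [-2.6 -1.7  8. ] pos [0.6143 0.1069 0.1153] w 0.0146 j6 1.116 jt6 -0.028
```

Call:
move_arm:
  motion:
    - {"travel": [0, 0, 0], "rotation": [0, 0, 0.02], "jaw": 0.05}
    - {"travel": [0, 0, 0], "rotation": [0, 0, 0.02], "jaw": 0.05}

```text
clock: 21.0
tool_pos: [0.6143, 0.1069, 0.1153]
eef_rot: [3.082, 0.599, -0.001]
contact_force: [-2.6, -2.6, 6.3]
gripper_width: 0.0147
gripper_force: 59.3
```

```bash
python3 -c "
from h import *
scr()"
```

```text
t 21.0 yaw 21.99 cw rad 1.19 tq [-0.432  0.598  0.347] F [-2.6 -2.6  6.3] pos [0.6143 0.1069 0.1153] w 0.0147 j6 1.241 jt6 -0.028
```

Call:
move_arm:
  motion:
    - {"travel": [0, 0, 0], "rotation": [0, 0, 0.02], "jaw": 0.05}
    - {"travel": [0, 0, 0], "rotation": [0, 0, 0.02], "jaw": 0.05}

```text
clock: 21.25
tool_pos: [0.6143, 0.1069, 0.1153]
eef_rot: [3.114, 0.404, -0.001]
contact_force: [-2.4, -1.8, 6.9]
gripper_width: 0.0146
gripper_force: 59.3
```

```bash
python3 -c "
from h import *
scr()"
```

```text
t 21.25 yaw 14.79 cw rad 1.316 tq [-0.471  0.552  0.38 ] F [-2.4 -1.8  6.9] pos [0.6143 0.1069 0.1153] w 0.0146 j6 1.367 jt6 -0.028
```

Call:
move_arm:
  motion:
    - {"travel": [0, 0, 0], "rotation": [0, 0, 0.02], "jaw": 0.05}
    - {"travel": [0, 0, 0], "rotation": [0, 0, 0.02], "jaw": 0.05}

```text
clock: 21.5
tool_pos: [0.6143, 0.107, 0.1153]
eef_rot: [3.133, 0.208, -0.001]
contact_force: [-3.5, -2.7, 6.6]
gripper_width: 0.0149
gripper_force: 59.3
```

```bash
python3 -c "
from h import *
scr()"
```

```text
t 21.5 yaw 7.6 cw rad 1.442 tq [-0.422  0.608  0.377] F [-3.5 -2.7  6.6] pos [0.6143 0.107  0.1153] w 0.0149 j6 1.493 jt6 -0.027
```

Call:
move_arm:
  motion:
    - {"travel": [0, 0, 0], "rotation": [0, 0, 0.02], "jaw": 0.05}
    - {"travel": [0, 0, 0], "rotation": [0, 0, 0.02], "jaw": 0.05}

```text
clock: 21.75
tool_pos: [0.6142, 0.107, 0.1152]
eef_rot: [3.14, 0.011, -0.001]
contact_force: [-3.0, -2.7, 7.2]
gripper_width: 0.0149
gripper_force: 59.3
```

```bash
python3 -c "
from h import *
scr()"
```

```text
t 21.75 yaw 0.4 cw rad 1.567 tq [-0.393  0.647  0.414] F [-3.  -2.7  7.2] pos [0.6142 0.107  0.1152] w 0.0149 j6 1.618 jt6 0.0
```

Call:
move_arm:
  motion:
    - {"travel": [0, 0, 0], "rotation": [0, 0, 0.02], "jaw": 0.05}
    - {"travel": [0, 0, 0], "rotation": [0, 0, 0.02], "jaw": 0.05}

```text
clock: 22.0
tool_pos: [0.6142, 0.1071, 0.1152]
eef_rot: [3.134, -0.186, -0.001]
contact_force: [-3.0, -2.5, 6.8]
gripper_width: 0.015
gripper_force: 59.3
```

```bash
python3 -c "
from h import *
scr()"
```

```text
t 22.0 yaw -6.79 cw rad 1.693 tq [-0.378  0.602  0.387] F [-3.  -2.5  6.8] pos [0.6142 0.1071 0.1152] w 0.015 j6 1.744 jt6 0.035
```

Call:
move_arm:
  motion:
    - {"travel": [0, 0, 0], "rotation": [0, 0, 0.02], "jaw": 0.05}
    - {"travel": [0, 0, 0], "rotation": [0, 0, 0.02], "jaw": 0.05}

```text
clock: 22.25
tool_pos: [0.6142, 0.1071, 0.1152]
eef_rot: [3.117, -0.382, -0.001]
contact_force: [-2.9, -2.6, 7.2]
gripper_width: 0.0148
gripper_force: 59.3
```

```bash
python3 -c "
from h import *
scr()"
```

```text
t 22.25 yaw -13.99 cw rad 1.818 tq [-0.273  0.614  0.472] F [-2.9 -2.6  7.2] pos [0.6142 0.1071 0.1152] w 0.0148 j6 1.869 jt6 0.072
```

Call:
move_arm:
  motion:
    - {"travel": [0, 0, 0], "rotation": [0, 0, 0.02], "jaw": 0.05}
    - {"travel": [0, 0, 0], "rotation": [0, 0, 0.02], "jaw": 0.05}

```text
clock: 22.5
tool_pos: [0.6142, 0.1072, 0.1152]
eef_rot: [3.087, -0.577, -0.001]
contact_force: [-2.8, -0.8, 6.5]
gripper_width: 0.0147
gripper_force: 59.3
```

```bash
python3 -c "
from h import *
scr()"
```

```text
t 22.5 yaw -21.18 cw rad 1.944 tq [-0.339  0.629  0.5  ] F [-2.8 -0.8  6.5] pos [0.6142 0.1072 0.1152] w 0.0147 j6 1.995 jt6 0.109
```

The joint-6 torque is clean: the bite came at about 1.475 rad, with a slope of 0.29 N m per rad. The target is about 2.18 rad.

Call:
move_arm:
  motion:
    - {"travel": [0, 0, 0], "rotation": [0, 0, 0.02], "jaw": 0.05}
    - {"travel": [0, 0, 0], "rotation": [0, 0, 0.02], "jaw": 0.05}

```text
clock: 22.75
tool_pos: [0.6142, 0.1072, 0.1152]
eef_rot: [3.044, -0.77, -0.001]
contact_force: [-3.2, -0.8, 6.0]
gripper_width: 0.0145
gripper_force: 59.3
```

```bash
python3 -c "
from h import *
scr()"
```

```text
t 22.75 yaw -28.37 cw rad 2.07 tq [-0.36   0.69   0.532] F [-3.2 -0.8  6. ] pos [0.6142 0.1072 0.1152] w 0.0145 j6 2.121 jt6 0.148
```

Call:
move_arm:
  motion:
    - {"travel": [0, 0, 0], "rotation": [0, 0, 0.017], "jaw": 0.05}
    - {"travel": [0, 0, 0], "rotation": [0, 0, 0.018], "jaw": 0.05}

```text
clock: 23.0
tool_pos: [0.6142, 0.1073, 0.1152]
eef_rot: [2.998, -0.935, -0.0]
contact_force: [-2.3, -1.4, 7.4]
gripper_width: 0.0148
gripper_force: 59.3
```

```bash
python3 -c "
from h import *
scr()"
```

```text
t 23.0 yaw -34.65 cw rad 2.179 tq [-0.227  0.61   0.598] F [-2.3 -1.4  7.4] pos [0.6142 0.1073 0.1152] w 0.0148 j6 2.23 jt6 0.218
```

Torque is now about 0.22 N m above the drag: snug. I'll release and rise.

Call:
move_arm:
  motion:
    - {"travel": [0, 0, 0], "rotation": [0, 0, 0], "jaw": 0.2}
    - {"travel": [0, 0, 0], "rotation": [0, 0, 0], "jaw": 0.35}
    - {"travel": [0, 0, 0], "rotation": [0, 0, 0], "jaw": 0.35}
    - {"travel": [0, 0, 0], "rotation": [0, 0, 0], "jaw": 0.35}
    - {"travel": [0, 0, -0.2], "rotation": [0, 0, 0], "jaw": 0.35}
    - {"travel": [0, 0, -0.5], "rotation": [0, 0, 0], "jaw": 0.35}
    - {"travel": [0, 0, -0.6], "rotation": [0, 0, 0], "jaw": 0.35}
    - {"travel": [0, 0, -0.6], "rotation": [0, 0, 0], "jaw": 0.35}
    - {"travel": [0, 0, -0.3], "rotation": [0, 0, 0], "jaw": 0.35}
    - {"travel": [0, 0, 0], "rotation": [0, 0, 0], "jaw": 0.35}
    - {"travel": [0, 0, 0], "rotation": [0, 0, 0], "jaw": 0.35}

```text
clock: 24.38
tool_pos: [0.6137, 0.1076, 0.2228]
eef_rot: [2.998, -0.936, -0.003]
contact_force: [-0.3, -0.4, 0.1]
gripper_width: 0.03
gripper_force: 0.0
```

Run:
```python
from h import *
im,p=grab('wrist','w7');state()
```

```text
{'clock': 24.425, 'tool_pos': [0.6135, 0.1076, 0.2225], 'eef_rot': [2.9979, -0.9356, -0.0045], 'contact_force': [-0.0626, 0.4922, -0.4374], 'wrist_torque': [0.0083, 0.0361, 0.0074], 'gripper_width': 0.03, 'gripper_force': 0.0, 'joints': [0.0542, 0.0552, 1.6252, -0.0, 1.4643, 2.2299]}
```

View pics/w7.png

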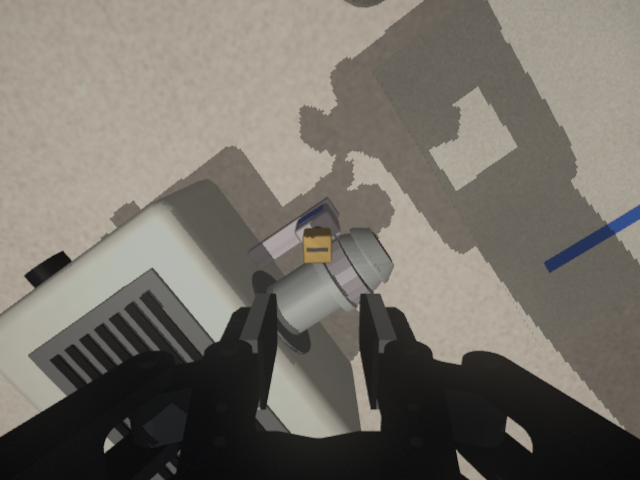

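The picture shows the band in the groove with its housing on the bar. The brass head at (317,247) has turned with the tool (its slot now lies crosswise), and the gripper is clear.

```bash
python3 -c "
from rig import ctrl
print(ctrl.job_done())"
```

```text
the job is handed in; nothing more can be done
None
```

The clamp sits in the groove with its housing on the rest bar. I turned its screw clockwise about 2.18 rad, roughly 0.7 rad past the bite and about 0.22 N m above the drag, then let go and handed the job in at 24 s; no verdict was shown.

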